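# Put the wrench sockets back in their holders

## Task

Put the four steel wrench sockets away in the four round socket holders, each in the holder of its own rank in size: the smallest socket in the smallest holder, the next in the next, and so on to the largest. Each socket shall stand upright, open end up, flat on the floor of its holder. Leave the spark plug and the relay where they are.

Things in the scene. Friction and masses are not known exactly. Their poses are not given: they have to be found in the camera images.
- socket_s: the smallest of the four wrench sockets: a plain steel cylinder 20 mm in diameter and 38 mm tall, standing upright on the work surface with a dark hexagonal opening on top; loose. Origin at the centre of its underside, z up along its axis
- socket_m: the second smallest of the four wrench sockets: a plain steel cylinder 27 mm in diameter and 42 mm tall, standing upright on the work surface with a dark hexagonal opening on top; loose. Origin at the centre of its underside, z up along its axis
- socket_l: the second largest of the four wrench sockets: a plain steel cylinder 34 mm in diameter and 46 mm tall, standing upright on the work surface with a dark hexagonal opening on top; loose. Origin at the centre of its underside, z up along its axis
- socket_xl: the largest of the four wrench sockets: a plain steel cylinder 41 mm in diameter and 50 mm tall, standing upright on the work surface with a dark hexagonal opening on top; loose. Origin at the centre of its underside, z up along its axis
- holder_s: the smallest of the four socket holders: a low round open cup of bare aluminium with a dark rubber floor, 46 mm outside diameter, 40 mm inside, wall 3 mm thick and 15 mm high, floor 6 mm above the work surface; it is fixed to the chest top. Origin at the centre of its underside, z up. It belongs to the smallest socket
- holder_m: the second smallest of the four socket holders: a low round open cup of bare aluminium with a dark rubber floor, 54 mm outside diameter, 48 mm inside, wall 3 mm thick and 15 mm high, floor 6 mm above the work surface; it is fixed to the chest top. Origin at the centre of its underside, z up. It belongs to the second smallest socket
- holder_l: the second largest of the four socket holders: a low round open cup of bare aluminium with a dark rubber floor, 62 mm outside diameter, 56 mm inside, wall 3 mm thick and 15 mm high, floor 6 mm above the work surface; it is fixed to the chest top. Origin at the centre of its underside, z up. It belongs to the second largest socket
- holder_xl: the largest of the four socket holders: a low round open cup of bare aluminium with a dark rubber floor, 70 mm outside diameter, 64 mm inside, wall 3 mm thick and 15 mm high, floor 6 mm above the work surface; it is fixed to the chest top. Origin at the centre of its underside, z up. It belongs to the largest socket
- spark_plug: bystander: a used white and steel spark plug, 20 x 73 x 20 mm, lying loose on the work surface among the sockets; origin at the centre of its underside, its length along its y axis
- relay: bystander: a black cube-shaped relay, 30 x 30 x 37 mm, standing loose on its pins among the holders; origin at the centre of its underside, z up
Not all that is in view belongs to the job. What is shaped like the holder_l but green is not meant. What is shaped like the holder_xl but green is not meant.

How it is judged (in metres and radians):
At the end, for the whole second after the job is handed in: Every socket stands upright (within 0.12 rad) inside the holder of its own rank in size, its axis within 13 mm of the holder's centre and its underside on the holder's floor (4 to 9 mm above the holder's underside), released and at rest (horizontal distance between socket_s and holder_s below 0.013 m and z of socket_s in the frame of holder_s between 0.004 and 0.009 m and angle between each of socket_s, socket_m, socket_l, socket_xl's own z axis and vertical below 0.12 rad and linear speed of each of socket_s, socket_m, socket_l, socket_xl below 0.02 m/s and angular speed of each of socket_s, socket_m, socket_l, socket_xl below 0.2 rad/s and horizontal distance between socket_m and holder_m below 0.013 m and z of socket_m in the frame of holder_m between 0.004 and 0.009 m and horizontal distance between socket_l and holder_l below 0.013 m and z of socket_l in the frame of holder_l between 0.004 and 0.009 m and horizontal distance between socket_xl and holder_xl below 0.013 m and z of socket_xl in the frame of holder_xl between 0.004 and 0.009 m); the robot touches nothing.
It fails at once if the spark plug is moved by more than 25 mm (distance of spark_plug from where it was at the start of the episode above 0.025 m).
It fails at once if the relay is moved by more than 25 mm or tipped over (distance of relay from where it was at the start of the episode above 0.025 m or angle between relay's own z axis and vertical above 0.5 rad).
It also fails if it takes over 104 s, if anything falls off the work surface, if the arm or the gripper's body presses on something with over 40 N, if the wrist force passes 120 N, or if a joint passes its speed limit or range.

## Robot

A 6-joint arm with a two-finger parallel gripper is mounted at the origin on a cart in front of the work surface, level with it; the furniture and walls round the work are solid. World frame = base frame: x ahead of the robot, y to its left, z up, the work surface at z = 0. Lengths are in m, angles in degrees, forces in N, time in s.
With the tool pointing down it reaches from about 0.375 to 0.9 m from the base axis. Payload 3.1 kg.
Tool frame: the origin (TCP) lies on the centre line of the jaws, within the pads' length; the fingertips stand 22 mm ahead of it and the grasp point (between the pads) lies 3 mm ahead of it; z points along the fingers, y is the line along which they close (so a half turn about z gives the same grasp; the last joint's range is limited). The gripper opens to 87 mm and grips with 3 to 60 N. Pads are 19 mm wide; open, the fingers measure 117 mm over their backs; the gripper's body (75 mm by 190 mm) begins 51 mm behind the grasp point.
Start: joints at [54.861, 30.224, 82.088, -0, 67.689, -10.227], TCP at [0.263, 0.567, 0.245] pointing down, gripper open.
Joint ranges: [-176.69, 176.69], [-43.24, 126.21], [12.49, 139.97], [-82, 262], [0, 151.66], [-163.58, 163.58]. Speed limits (degrees/s): [159.86, 159.86, 180, 180, 180, 180].

## Interface

Orientations are given as a 3x3 rotation matrix whose columns are the frame's x, y, z axes.
In Python, from rig import * gives the robot as it stands.
- The arm moves only by the shell command python3 -m jog 'ROWS'. ROWS is text: rows parted by semicolons, each of 7 numbers parted by spaces: the shift along the tool's x, y, z in mm, then the turn, a rotation vector about the tool's x, y, z in rad, then the finger opening in mm, from 0 to 87. In form: tx ty tz ax ay az fingers; .... A call has 1 to 12 rows; each row shifts and turns the commanded pose from where the row before left it, along the tool's axes as they then stand; what a row does not reach is not made up. A row lasts 1/8 s, in which the tool goes at most 62.5 mm and 10.7 degrees, less where a joint would pass 70% of its speed; a pose out of reach is approached as far as the arm can. A call with a gripper value outside its range is refused whole. The fingers move at their own pace and stop on an object; the grip force is fixed at half the most. Time passes only in rows, so rows that do not move let the fingers close. It gives the time, the measured TCP pose, the force, the opening and the grip force at its end, in the units of the state.
- read_state(): the state, without advancing time (a new reading comes with each control period).
- capture(name): name is "scene" or "top"; returns a dict with "color" (384x512x3 uint8, red, green, blue), "camera_matrix" (3x3 intrinsics, pixels), "R" (3x3) and "t" (3): a world point X has camera coordinates R X + t. Camera axes: x right, y down, z forward; pixel columns grow to the right and rows downward; lengths in m; the calibration is good to about 2 mm. A picture is of the moment at which its call begins. There is no depth.
- hand_in(): hands the job in; it is judged then, once.
Trained networks look in the newest picture that a camera, given by its name, has taken for a name from the list of things; names that differ only in an ending like _2 or _b are one class to them, and where a whole thing is asked for, a point or a joint stands for the part that bears it (a point fixed in the world has none). Each returns a list of dicts, best first, with "conf" (0 to 1); they miss things now and then, are a little off and sometimes report something else, mostly with a low value. They report only what shows in the picture. A call takes as long as a camera call. They do not tell look-alikes from the thing itself.
- find_in(camera, target): "at" ([x, y, z] in m, in world coordinates, good to about 4 mm: the middle of the surface that is visible of it).
- trace(camera, target): "pixels" (384x512 bool, what is visible of it).
- place_of(camera, target): "at" ([x, y, z] in m, in world coordinates, good to about 4 mm: a listed point, or the origin of a listed thing).
The state is a dict: "time_s": time; "joint_positions": joint angles; "qvel": joint speeds; "tau": joint torques, N m; "position": TCP position; "tcp_rot": TCP orientation; "force": force on the tool from outside, world axes, zero at the start; "moment": the same for the moment, N m; "opening": opening from 0.0 (shut) to 1.0 (fully open); "grasp_force": force on a finger pad.
Only numpy, scipy, OpenCV 4.12 (cv2) and the standard library are available. Lean on these libraries where they do the work, as an engineer would, in place of code of your own. Each camera call takes 0.05 s, during which the arm holds its last target. There are 200 camera calls.

## Working session

There is one attempt and no reset: what is moved stays moved. The work goes in short steps, Python scripts to look and compute and a shell command to move; the robot and the scene stay as the last step left them, time stands still between calls to the robot, and variables do not carry over. Pictures are saved under pics/ and viewed, at most 14 in all, crops included, and the job is handed in when it is done.

```bash
ls; mkdir -p pics; cat > h.py <<'E'
from rig import *
import numpy as np, cv2
def save(cam,name):
    c=capture(cam); cv2.imwrite(f"pics/{name}.png",cv2.cvtColor(c["color"],cv2.COLOR_RGB2BGR)); return c
def proj(c,X):
    p=c["camera_matrix"]@(c["R"]@np.array(X)+c["t"]); return p[:2]/p[2]
def ray(c,u,v,z):
    d=c["R"].T@np.linalg.inv(c["camera_matrix"])@np.array([u,v,1.]); o=-c["R"].T@c["t"]
    return o+d*(z-o[2])/d[2]
E
python3 - <<'E'
from h import *
np.set_printoptions(precision=4,suppress=True)
cs={k:save(k,k+"0") for k in("scene","top")}
for k,c in cs.items(): print(k,"cam at",-c["R"].T@c["t"],"fwd",c["R"][2])
s=read_state();print(s["time_s"],s["position"],s["tcp_rot"],s["opening"])
for n in "socket_s socket_m socket_l socket_xl holder_s holder_m holder_l holder_xl spark_plug relay".split():
    for k in cs:
        r=place_of(k,n); print(n,k,[(np.round(d["at"],4),round(d["conf"],2),np.round(proj(cs[k],d["at"]))) for d in r])
E
```

```text
pics
scene cam at [-0.2373  0.5318  0.5021] fwd [ 0.7494 -0.4971 -0.4374]
top cam at [0.4356 0.005  1.1678] fwd [ 0.1031 -0.0171 -0.9945]
0.1 [0.2629 0.5663 0.2436] [[-0.907   0.4212 -0.0012]
 [ 0.4212  0.907  -0.0016]
 [ 0.0004 -0.0019 -1.    ]] 1.000584766296687
socket_s scene [(array([ 0.4412,  0.2872, -0.0002]), 0.77, array([166., 260.])), (array([ 0.467 , -0.2865, -0.0034]), 0.74, array([363., 186.])), (array([0.4623, 0.0101, 0.0015]), 0.41, array([274., 216.]))]
socket_s top [(array([ 0.4666, -0.2832,  0.0025]), 0.67, array([341., 222.])), (array([ 0.4655,  0.0138, -0.0008]), 0.52, array([240., 220.])), (array([ 0.4424,  0.2866, -0.0044]), 0.46, array([147., 227.]))]
socket_m scene [(array([ 0.4412,  0.2872, -0.0002]), 0.77, array([166., 260.])), (array([ 0.467 , -0.2865, -0.0034]), 0.74, array([363., 186.])), (array([0.4623, 0.0101, 0.0015]), 0.41, array([274., 216.]))]
socket_m top [(array([ 0.4666, -0.2832,  0.0025]), 0.67, array([341., 222.])), (array([ 0.4655,  0.0138, -0.0008]), 0.52, array([240., 220.])), (array([ 0.4424,  0.2866, -0.0044]), 0.46, array([147., 227.]))]
s
[... 2402 characters left out ...]
 -0.0205, -0.0024]), 0.56, array([249., 189.])), (array([ 0.7039, -0.1649,  0.0012]), 0.52, array([274., 165.]))]
holder_xl top [(array([ 0.7101, -0.1715,  0.0007]), 0.97, array([303., 140.])), (array([ 0.6203, -0.0152,  0.0013]), 0.73, array([251., 169.]))]
spark_plug scene [(array([ 0.6177,  0.1476, -0.0011]), 0.72, array([190., 206.])), (array([ 0.4378,  0.1414, -0.0013]), 0.61, array([231., 239.]))]
spark_plug top [(array([0.4351, 0.1405, 0.0037]), 0.48, array([197., 230.]))]
relay scene [(array([ 0.6023, -0.2886, -0.0014]), 0.51, array([329., 168.]))]
relay top [(array([ 0.5999, -0.2875,  0.0009]), 0.58, array([342., 177.])), (array([0.4394, 0.1414, 0.0008]), 0.49, array([196., 229.]))]
```

```bash
python3 - <<'E'
import cv2
a=cv2.imread("pics/top0.png")[110:260,120:370]; cv2.imwrite("pics/top0c.png",cv2.resize(a,None,fx=3.2,fy=3.2,interpolation=cv2.INTER_CUBIC))
a=cv2.imread("pics/scene0.png")[140:290,120:390]; cv2.imwrite("pics/scene0c.png",cv2.resize(a,None,fx=2.9,fy=2.9,interpolation=cv2.INTER_CUBIC))
E
```

```text
(no output)
```

View pics/top0c.png

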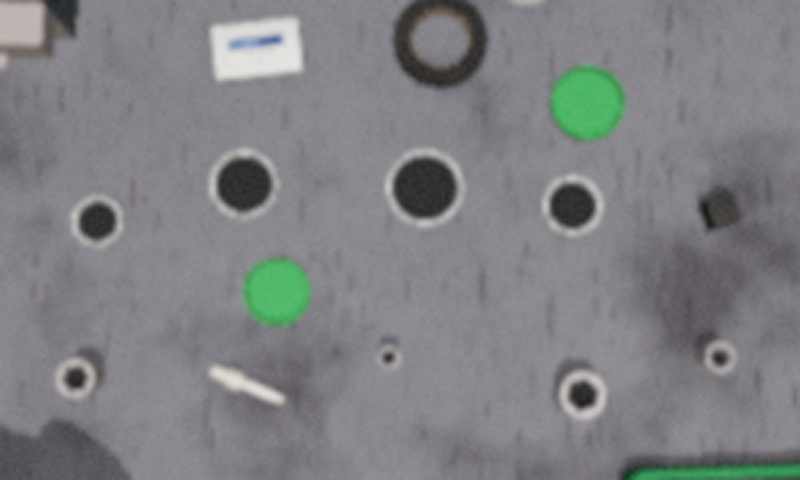

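View pics/scene0c.png

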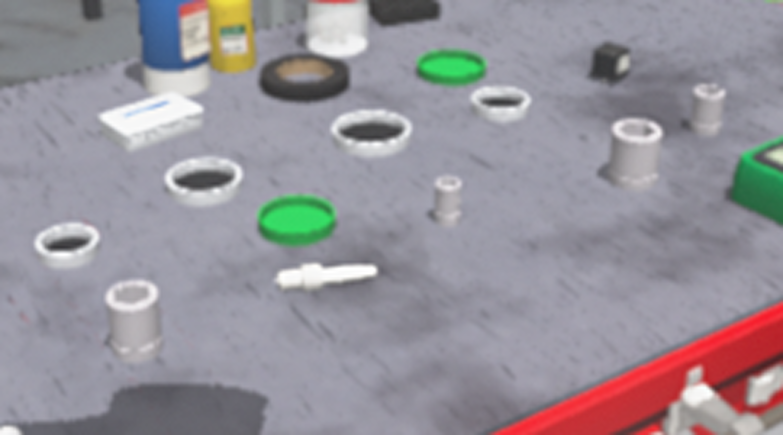

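Top crop: bright sockets at full-image pixels L (144,228), S (241,221), XL (302,233), M (345,221). Bare aluminium cups: S (150,179), L (196,167), XL (253,169), M (299,174). The green look-alikes at (207,201) and (303,142) are not meant. By apparent diameter, the cups measure about 51/67/76/60 crop px, which matches 46/62/70/54 mm. Next I measure them from both views.

```bash
cat > meas.py <<'E'
from h import *
from scipy.optimize import least_squares
SE=dict(socket_s=(.4640,.012,20,38),socket_m=(.4668,-.285,27,42),socket_l=(.4418,.287,34,46),socket_xl=(.430,-.161,41,50),
 holder_s=(.581,.278,46,15),holder_m=(.6055,-.154,54,15),holder_l=(.621,.1485,62,15),holder_xl=(.6187,-.018,70,15))
def hull(c,x,y,z,d,h):
    a=np.linspace(0,2*np.pi,60); P=[proj(c,(x+d/2*np.cos(t),y+d/2*np.sin(t),z+k)) for t in a for k in(0,h)]
    return cv2.convexHull(np.float32(P))
def cen(poly):
    m=cv2.moments(poly); return np.array([m["m10"],m["m01"]])/m["m00"],m["m00"]
def measure(names=SE,cams=("scene","top")):
    cs={k:capture(k) for k in cams}; tr={(k,n):trace(k,n) for k in cams for n in("socket_s","socket_xl","holder_s","holder_xl")}
    out={}
    for n in names:
        x,y,d,h=SE[n]; d/=1e3;h/=1e3; ob={}
        for k in cams:
            e,A=cen(hull(cs[k],x,y,0,d,h)); best=None
            for kk,v in tr.items():
                if kk[0]!=k or kk[1][:6]!=n[:6]: continue
                for r in v:
                    p=np.argwhere(cv2.morphologyEx(r["pixels"].astype(np.uint8),cv2.MORPH_CLOSE,np.ones((3,3))))
                    if len(p)==0: continue
                    # fill holes by outer hull
                    g=cv2.convexHull(p[:,::-1].astype(np.int32)); m=np.zeros((384,512),np.uint8); cv2.fillConvexPoly(m,g,1)
                    q=np.argwhere(m)[:,::-1]; q0=q.mean(0); D=np.linalg.norm(q0-e)
                    if D<7 and(best is None or D<best[0]): best=(D,q0,len(q)/A)
            if best: ob[k]=best[1:]
        if len(ob)<len(cams): print(n,"seen in",list(ob)); 
        if not ob: continue
        f=lambda p:np.concatenate([cen(hull(cs[k],p[0],p[1],p[2] if len(ob)>1 else 0,d,h))[0]-ob[k][0] for k in ob])
        s=least_squares(f,[x,y,0],diff_step=1e-3,x_scale=.01)
        print(n,"xyz mm",np.round(s.x*1e3,1),"res px",np.round(s.fun,1),"area ratio",{k:round(v[1],2) for k,v in ob.items()}); out[n]=s.x
    return out
if __name__=="__main__": measure()
E
python3 meas.py
```

```text
socket_s seen in []
socket_m xyz mm [ 4.675e+02 -2.854e+02  4.000e-01] res px [-0.4  0.   0.3  0.3] area ratio {'scene': 0.93, 'top': 0.7}
socket_l xyz mm [440.1 285.5  -0.7] res px [ 0.1  0.  -0.1 -0. ] area ratio {'scene': 0.9, 'top': 0.98}
socket_xl xyz mm [ 4.326e+02 -1.614e+02  2.000e-01] res px [-0.3  0.   0.2  0.2] area ratio {'scene': 0.99, 'top': 0.97}
holder_s xyz mm [582.4 280.2   1.4] res px [-0.1 -0.   0.2  0.1] area ratio {'scene': 0.93, 'top': 1.07}
holder_m xyz mm [ 6.060e+02 -1.572e+02  1.000e-01] res px [-0.4 -0.   0.4  0.3] area ratio {'scene': 0.94, 'top': 0.95}
holder_l xyz mm [6.201e+02 1.468e+02 6.000e-01] res px [-0.2 -0.   0.2  0.1] area ratio {'scene': 0.93, 'top': 0.99}
holder_xl xyz mm [620.2 -19.3   0.8] res px [-0.2 -0.   0.2  0.1] area ratio {'scene': 1.03, 'top': 0.98}
```

```bash
python3 -m jog '0 0 0 0 0 -0.145 87; 0 0 0 0 0 -0.145 87; 0 0 0 0 0 -0.145 87; -25 -40 15 0 0 0 87; -25 -40 15 0 0 0 87; -25 -40 15 0 0 0 87; -25 -40 15 0 0 0 87; -25 -40 15 0 0 0 87; -25 -40 15 0 0 0 87; -25 -40 15 0 0 0 60; 0 0 0 0 0 0 60'; python3 -c "
from rig import *;print(read_state()['tcp_rot'])"
```

```text
time_s: 2.98
position: [0.4398, 0.2843, 0.1387]
tcp_rot: [[-1.0, 0.005, -0.001], [0.005, 1.0, -0.001], [0.001, -0.001, -1.0]]
force: [-0.6, -0.1, 0.2]
opening: 0.849
grasp_force: 0.0
[[-9.99987471e-01  4.88795891e-03 -1.07968054e-03]
 [ 4.88886524e-03  9.99987698e-01 -8.38407202e-04]
 [ 1.07556916e-03 -8.43675110e-04 -9.99999066e-01]]
```

```bash
python3 -m jog '0 1 40 0 0 0 60; 0 0 40 0 0 0 60; 0 0 19 0 0 0 60; 0 0 0 0 0 0 60; 0 0 0 0 0 0 20; 0 0 0 0 0 0 20; 0 0 0 0 0 0 20; 0 0 0 0 0 0 20; 0 0 0 0 0 0 20; 0 0 0 0 0 0 20'
```

```text
time_s: 4.22
position: [0.4386, 0.288, 0.0413]
tcp_rot: [[-1.0, -0.0, 0.001], [-0.0, 1.0, 0.0], [-0.001, 0.0, -1.0]]
force: [0.2, -0.6, 5.9]
opening: 0.381
grasp_force: 30.0
```

```bash
python3 -m jog '0 0 -35 0 0 0 20; 0 0 -30 0 0 0 20; -36 -28 0 0 0 0 20; -36 -28 0 0 0 0 20; -36 -28 0 0 0 0 20; -36 -28 0 0 0 0 20; -36 -28 0 0 0 0 20; 0 0 0 0 0 0 20; 0 0 0 0 0 0 20'
```

```text
time_s: 5.35
position: [0.617, 0.1479, 0.1048]
tcp_rot: [[-1.0, 0.001, -0.003], [0.001, 1.0, 0.0], [0.003, 0.0, -1.0]]
force: [-0.4, 0.5, -1.7]
opening: 0.384
grasp_force: 30.0
```

```bash
python3 -m jog '-2 -1 30 0 0 0 20; 0 0 20 0 0 0 20; 0 0 6 0 0 0 20; 0 0 0 0 0 0 20; 0 0 0 0 0 0 20'
```

```text
time_s: 5.98
position: [0.6209, 0.1471, 0.0503]
tcp_rot: [[-1.0, -0.0, 0.002], [-0.0, 1.0, 0.0], [-0.002, 0.0, -1.0]]
force: [0.3, -0.3, -0.3]
opening: 0.384
grasp_force: 30.0
```

```bash
python3 -m jog '2 0 2 0 0 0 20; 0 0 1 0 0 0 20; 0 0 0 0 0 0 20; 0 0 0 0 0 0 50; 0 0 0 0 0 0 50; 0 0 0 0 0 0 50; 0 0 -30 0 0 0 50; 0 0 -40 0 0 0 50; 0 0 0 0 0 0 50'
```

```text
time_s: 7.1
position: [0.6209, 0.1471, 0.1198]
tcp_rot: [[-1.0, -0.0, 0.007], [-0.0, 1.0, 0.0], [-0.007, 0.0, -1.0]]
force: [0.3, -0.1, -0.5]
opening: 0.573
grasp_force: 0.0
```

```bash
python3 - <<'E'
from meas import *
SE["socket_l"]=(.6205,.147,34,46)
measure(["socket_s","socket_l"])
for k in("scene","top"):
    print(k,[(np.round(d["at"],4),round(d["conf"],2)) for d in place_of(k,"socket_s")],[(np.round(np.argwhere(d["pixels"]).mean(0)[::-1],1),d["pixels"].sum()) for d in trace(k,"socket_s")])
    for z in(.006,): print(proj(capture(k),(.621,.147,z+.023)),proj(capture(k),(.464,.012,.019)))
E
```

```text
socket_s seen in []
socket_l seen in ['scene']
socket_l xyz mm [630.1 140.5   0. ] res px [ 0. -0.] area ratio {'scene': 0.96}
scene [(array([0.6203, 0.1464, 0.0049]), 0.82), (array([ 4.624e-01,  1.030e-02, -4.000e-04]), 0.51)] [(array([190.3, 194.2]), np.int64(289))]
[189.31036376 194.03708035] [273.04745756 208.93188481]
top [(array([ 0.4711, -0.2803,  0.0011]), 0.57), (array([ 0.4667,  0.0145, -0.0013]), 0.51)] [(array([343.4, 221.3]), np.int64(85))]
[195.24501646 165.68151325] [240.71859344 220.7978676 ]
```

```bash
python3 -m jog '31 -27 0 0 0 0 50; 31 -27 0 0 0 0 50; 31 -27 0 0 0 0 50; 31 -27 0 0 0 0 50; 31 -27 0 0 0 0 50; 0 0 0 0 0 0 50'
```

```text
time_s: 8.75
position: [0.4608, 0.011, 0.1166]
tcp_rot: [[-1.0, 0.003, -0.003], [0.003, 1.0, 0.001], [0.003, 0.001, -1.0]]
force: [-0.4, 0.7, -0.5]
opening: 0.576
grasp_force: 0.0
```

```bash
python3 -m jog '-3 1 35 0 0 0 50; 0 0 30 0 0 0 50; 0 0 13 0 0 0 50; 0 0 0 0 0 0 50; 0 0 0 0 0 0 10; 0 0 0 0 0 0 10; 0 0 0 0 0 0 10; 0 0 0 0 0 0 10; 0 0 0 0 0 0 10; 0 0 0 0 0 0 10'
```

```text
time_s: 10.0
position: [0.4666, 0.0128, 0.0389]
tcp_rot: [[-1.0, -0.0, 0.001], [-0.0, 1.0, -0.0], [-0.001, -0.0, -1.0]]
force: [-0.4, 0.8, 6.0]
opening: 0.22
grasp_force: 30.0
```

```bash
python3 -m jog '0 0 -40 0 0 0 10; 0 0 -30 0 0 0 10; -17 38 0 0 0 0 10; -17 38 0 0 0 0 10; -17 38 0 0 0 0 10; -17 38 0 0 0 0 10; -17 38 0 0 0 0 10; -17 38 0 0 0 0 10; -16 39 0 0 0 0 10; 0 0 0 0 0 0 10; 0 0 0 0 0 0 10'
```

```text
time_s: 11.38
position: [0.583, 0.2794, 0.1076]
tcp_rot: [[-1.0, -0.001, -0.003], [-0.001, 1.0, -0.001], [0.003, -0.001, -1.0]]
force: [-0.3, -0.1, -2.2]
opening: 0.223
grasp_force: 30.0
```

```bash
python3 -m jog '0 1 30 0 0 0 10; 0 0 20 0 0 0 10; 0 0 9 0 0 0 10; 0 0 0 0 0 0 10; 0 0 0 0 0 0 10'
```

```text
time_s: 12.0
position: [0.5849, 0.2809, 0.0502]
tcp_rot: [[-1.0, -0.0, 0.001], [-0.0, 1.0, 0.0], [-0.001, 0.0, -1.0]]
force: [0.3, 1.1, -0.9]
opening: 0.22
grasp_force: 30.0
```

```bash
python3 -m jog '1 0 3 0 0 0 10; 0 0 2 0 0 0 10; 0 0 0 0 0 0 10; 0 0 0 0 0 0 40; 0 0 0 0 0 0 40; 0 0 0 0 0 0 40; 0 0 -30 0 0 0 40; 0 0 -40 0 0 0 40; 0 0 -10 0 0 0 60; 0 0 0 0 0 0 60'
```

```text
time_s: 13.25
position: [0.5835, 0.2809, 0.1249]
tcp_rot: [[-1.0, -0.0, 0.001], [-0.0, 1.0, 0.0], [-0.001, 0.0, -1.0]]
force: [0.2, 0.5, 0.4]
opening: 0.607
grasp_force: 0.0
```

```bash
python3 -m jog '17 -49 0 0 0 0 75; 17 -49 0 0 0 0 75; 17 -49 0 0 0 0 75; 17 -49 0 0 0 0 75; 17 -49 0 0 0 0 75; 17 -49 0 0 0 0 75; 17 -49 0 0 0 0 75; 17 -49 0 0 0 0 75; 15 -50 0 0 0 0 75; 0 0 0 0 0 0 75; 0 0 0 0 0 0 75'; python3 - <<'E'
from meas import *
SE["socket_s"]=(.5824,.2802,20,38)
save("top","top1")
for k in("scene","top"): print(k,[(np.round(d["at"],4),round(d["conf"],2)) for d in place_of(k,"socket_s")])
a=cv2.imread("pics/top1.png")[110:280,120:370]; cv2.imwrite("pics/top1c.png",cv2.resize(a,None,fx=3.2,fy=3.2,interpolation=cv2.INTER_CUBIC))
E
```

```text
time_s: 14.62
position: [0.4314, -0.1604, 0.1236]
tcp_rot: [[-1.0, 0.001, -0.002], [0.001, 1.0, 0.002], [0.002, 0.002, -1.0]]
force: [-0.3, 0.1, -0.0]
opening: 0.864
grasp_force: 0.0
scene [(array([0.623 , 0.1459, 0.003 ]), 0.63), (array([0.4622, 0.0109, 0.0012]), 0.49)]
top [(array([0.6211, 0.1455, 0.0038]), 0.52), (array([0.5831, 0.2842, 0.0039]), 0.45)]
```

View pics/top1c.png

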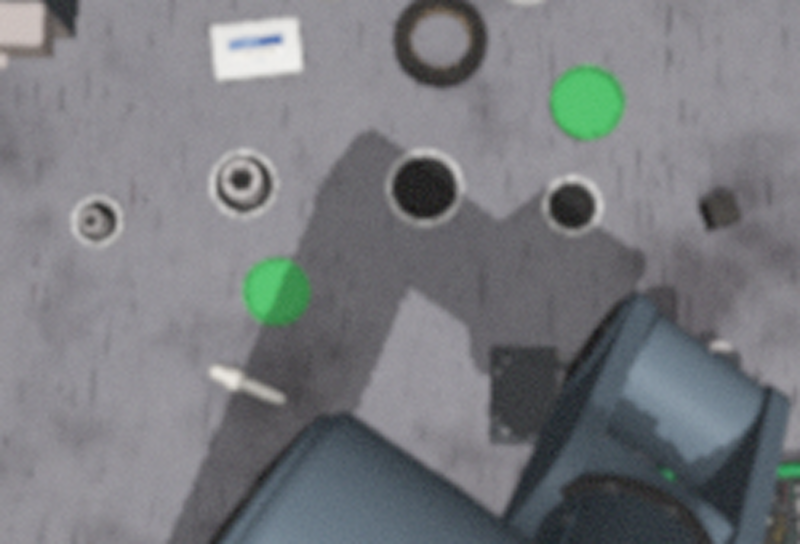

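S and L stand inside their cups (crop (95,220) and (243,182)). Next is the XL grasp.

```bash
python3 -m jog '0 -1 35 0 0 0 75; 0 0 30 0 0 0 75; 0 0 14 0 0 0 75; 0 0 0 0 0 0 75; 0 0 0 0 0 0 25; 0 0 0 0 0 0 25; 0 0 0 0 0 0 25; 0 0 0 0 0 0 25; 0 0 0 0 0 0 25; 0 0 0 0 0 0 25'
```

```text
time_s: 16.02
position: [0.432, -0.1616, 0.0459]
tcp_rot: [[-1.0, 0.0, -0.0], [0.0, 1.0, 0.001], [0.0, 0.001, -1.0]]
force: [0.1, 2.9, 5.2]
opening: 0.46
grasp_force: 30.0
```

```bash
python3 -m jog '0 0 -35 0 0 0 25; 0 0 -30 0 0 0 25; -31 24 0 0 0 0 25; -31 24 0 0 0 0 25; -31 24 0 0 0 0 25; -31 24 0 0 0 0 25; -31 24 0 0 0 0 25; -31 23 0 0 0 0 25; 0 0 0 0 0 0 25; 0 0 0 0 0 0 25'
```

```text
time_s: 17.27
position: [0.617, -0.0191, 0.1096]
tcp_rot: [[-1.0, -0.001, -0.003], [-0.001, 1.0, 0.0], [0.003, 0.0, -1.0]]
force: [-1.5, 0.4, -1.7]
opening: 0.469
grasp_force: 30.0
```

```bash
python3 -m jog '0 0 30 0 0 0 25; 0 0 20 0 0 0 25; 0 0 5 0 0 0 25; 0 0 0 0 0 0 25; 0 0 0 0 0 0 25'
```

```text
time_s: 17.9
position: [0.619, -0.0193, 0.0563]
tcp_rot: [[-1.0, -0.0, 0.002], [-0.0, 1.0, -0.0], [-0.002, -0.0, -1.0]]
force: [-0.3, 1.1, -2.1]
opening: 0.463
grasp_force: 30.0
```

```bash
python3 -m jog '0 0 2 0 0 0 25; 0 0 2 0 0 0 25; 0 0 0 0 0 0 25; 0 0 0 0 0 0 60; 0 0 0 0 0 0 60; 0 0 0 0 0 0 60; 0 0 -30 0 0 0 60; 0 0 -40 0 0 0 60; 0 0 0 0 0 0 60'
```

```text
time_s: 19.02
position: [0.6208, -0.0195, 0.1248]
tcp_rot: [[-1.0, -0.0, 0.007], [-0.0, 1.0, -0.002], [-0.007, -0.002, -1.0]]
force: [0.4, -0.3, -0.1]
opening: 0.688
grasp_force: 0.0
```

```bash
python3 -m jog '22 -38 0 0 0 0 60; 22 -38 0 0 0 0 60; 22 -38 0 0 0 0 60; 22 -38 0 0 0 0 60; 22 -38 0 0 0 0 60; 22 -38 0 0 0 0 60; 21 -38 0 0 0 0 60; 0 0 0 0 0 0 60; 0 0 0 0 0 0 60'
```

```text
time_s: 20.15
position: [0.4649, -0.2845, 0.1209]
tcp_rot: [[-1.0, 0.001, -0.001], [0.001, 1.0, 0.002], [0.001, 0.002, -1.0]]
force: [-0.5, -0.3, 0.3]
opening: 0.691
grasp_force: 0.0
```

```bash
python3 -m jog '-1 -1 35 0 0 0 60; 0 0 30 0 0 0 60; 0 0 14 0 0 0 60; 0 0 0 0 0 0 60; 0 0 0 0 0 0 15; 0 0 0 0 0 0 15; 0 0 0 0 0 0 15; 0 0 0 0 0 0 15; 0 0 0 0 0 0 15; 0 0 0 0 0 0 15'
```

```text
time_s: 21.4
position: [0.4664, -0.2859, 0.0429]
tcp_rot: [[-1.0, -0.0, 0.0], [-0.0, 1.0, 0.0], [-0.0, 0.0, -1.0]]
force: [-0.1, 1.9, 4.8]
opening: 0.301
grasp_force: 30.0
```

```bash
python3 -m jog '0 0 -35 0 0 0 15; 0 0 -30 0 0 0 15; -28 26 0 0 0 0 15; -28 26 0 0 0 0 15; -28 26 0 0 0 0 15; -28 26 0 0 0 0 15; -28 25 0 0 0 0 15; 0 0 0 0 0 0 15; 0 0 0 0 0 0 15'
```

```text
time_s: 22.52
position: [0.6056, -0.1572, 0.1069]
tcp_rot: [[-1.0, -0.001, -0.002], [-0.001, 1.0, 0.0], [0.002, 0.0, -1.0]]
force: [0.3, -0.6, -0.7]
opening: 0.302
grasp_force: 30.0
```

```bash
python3 -m jog '0 0 30 0 0 0 15; 0 0 20 0 0 0 15; 0 0 5 0 0 0 15; 0 0 0 0 0 0 15; 0 0 0 0 0 0 15'
```

```text
time_s: 23.15
position: [0.6069, -0.1575, 0.0534]
tcp_rot: [[-1.0, -0.0, 0.001], [-0.0, 1.0, -0.001], [-0.001, -0.001, -1.0]]
force: [-0.4, 0.3, -0.7]
opening: 0.301
grasp_force: 30.0
```

```bash
python3 -m jog '0 0 2 0 0 0 15; 0 0 2 0 0 0 15; 0 0 0 0 0 0 15; 0 0 0 0 0 0 45; 0 0 0 0 0 0 45; 0 0 0 0 0 0 45; 0 0 -30 0 0 0 45; 0 0 -40 0 0 0 45; 40 20 -30 0 0 0 45; 50 20 -30 0 0 0 45; 50 20 -20 0 0 0 45; 40 20 0 0 0 0 45'; python3 -m jog '0 45 0 0 0 0 45; 0 45 0 0 0 0 45; 0 45 0 0 0 0 45; 0 45 0 0 0 0 45; 0 45 0 0 0 0 45; 0 45 0 0 0 0 45; 0 0 0 0 0 0 45; 0 0 0 0 0 0 45'
cat > chk.py <<'E'
from meas import *
for k in("socket","holder"):pass
for n in("s","m","l","xl"): SE["socket_"+n]=SE["holder_"+n][:2]+SE["socket_"+n][2:]
for k in("scene","top"):
    save(k,k+"2")
    for n in("socket_s","socket_xl","spark_plug","relay"): print(k,n,[(np.round(d["at"],4),round(d["conf"],2)) for d in place_of(k,n)])
o=[]
for k,(r0,r1) in(("top",(150,240)),("scene",(150,250))): o.append(cv2.resize(cv2.imread(f"pics/{k}2.png")[r0:r1,120:370],(800,290),interpolation=cv2.INTER_CUBIC))
cv2.imwrite("pics/end.png",np.vstack(o))
E
python3 chk.py
```

```text
time_s: 24.65
position: [0.4252, -0.0767, 0.2]
tcp_rot: [[-1.0, -0.0, 0.003], [-0.0, 1.0, -0.001], [-0.003, -0.001, -1.0]]
force: [0.9, 0.5, 0.4]
opening: 0.517
grasp_force: 0.0
time_s: 25.65
position: [0.426, 0.1926, 0.1985]
tcp_rot: [[-1.0, -0.001, -0.0], [-0.001, 1.0, -0.001], [0.0, -0.001, -1.0]]
force: [-0.0, -0.1, -0.2]
opening: 0.519
grasp_force: 0.0
scene socket_s [(array([0.6178, 0.1454, 0.002 ]), 0.71), (array([ 0.6026, -0.1599,  0.0049]), 0.65), (array([ 6.042e-01, -1.539e-01,  2.000e-04]), 0.55)]
scene socket_xl [(array([ 0.6154, -0.02  ,  0.0044]), 0.88)]
scene spark_plug [(array([0.4381, 0.142 , 0.0008]), 0.51)]
scene relay []
top socket_s [(array([ 0.6078, -0.1557,  0.01  ]), 0.58), (array([0.5846, 0.2831, 0.0055]), 0.55), (array([0.6193, 0.1448, 0.009 ]), 0.47)]
top socket_xl [(array([ 0.6181, -0.0197,  0.0076]), 0.64)]
top spark_plug []
top relay [(array([ 0.5988, -0.2874, -0.0019]), 0.55), (array([0.5809, 0.28  , 0.0019]), 0.24)]
```

View pics/end.png

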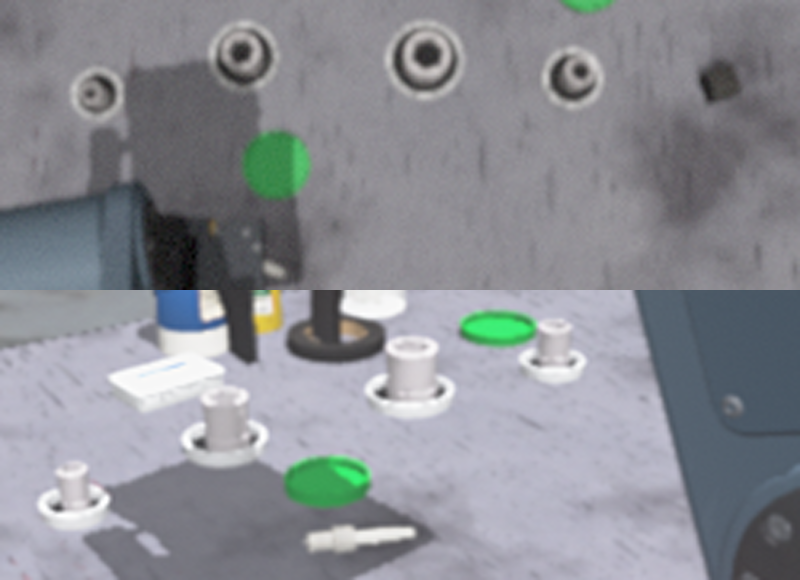

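The end picture shows all four sockets upright inside their own cups: in the top half S (95,92), L (243,53), XL (427,55) and M (575,73). The relay and spark plug are undisturbed.

```bash
python3 -c "
from rig import *;print(hand_in())"
```

```text
the job is handed in; nothing more can be done
None
```

All four sockets stand upright in the holders of their own size, the spark plug and relay were left where they were, and the job was handed in at about 26 s; no verdict came back.

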